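# Draw the rolling pin out from under the sliding cutlery tray

### The arm

A 7-joint arm with a two-finger parallel gripper is mounted at the origin on a cart in front of the work surface, level with it; the furniture and walls round the work are solid. World frame = base frame: x ahead of the robot, y to its left, z up, the work surface at z = 0. Lengths are in m, angles in rad, forces in N, time in s.
With the tool pointing down it reaches from about 0.375 to 0.925 m from the base axis. Payload 3.1 kg.
Tool frame: the origin (TCP) lies between the finger pads; the fingertips stand 19 mm ahead of it and the grasp point (between the pads) is the TCP; z points along the fingers, y is the line along which they close (so a half turn about z gives the same grasp; the last joint's range is limited). The gripper opens to 85 mm and grips with 20 to 120 N. Pads are 22 mm wide; open, the fingers measure 114 mm over their backs; the gripper's body (76 mm by 85 mm) begins 54 mm behind the grasp point. The pads swing forward as they close: fully open they stand 13 mm farther back than shut.
Start: joints at [1.133, 0.383, 0.044, 1.598, -0.018, 1.161, -0.05], TCP at [0.217, -0.613, 0.25] pointing down, gripper open.
Joint ranges: [-2.61, 2.61], [-0.41, 2.15], [-1.48, 1.57], [0, 2.5], [-1.57, 4.71], [0.05, 1.97], [-2.85, 2.85]. Speed limits (rad/s): [2.79, 2.79, 3.14, 3.14, 3.14, 3.14, 3.14].

### API

Orientations are given as a unit quaternion [x, y, z, w].
In Python, from bench import move_ptp, movel, move_j, move_gripper, pause, inverse_kinematics, read_camera, camera_params, MotionError, sign_off, look_for, tip_of, read_time_s, read_qpos, read_joint_vel, read_effort, read_eef_pos, read_tcp_rot, read_ft_force, read_ft_torque, read_finger_gap, read_grasp_force gives the robot as it stands. Calls block until the motion is done:
- move_ptp(position, orientation): joint-space move of the TCP to a pose.
- movel(position, orientation=None, speed=0.15): straight line of the TCP; orientation=None keeps the orientation; speed is the mean speed in m/s.
- move_j(angles): joint-space move.
- move_gripper(opening, effort=None): finger opening in m; effort is the grip in N (None keeps the last); returns when the fingers have stopped.
- pause(seconds).
- inverse_kinematics(position, orientation): joint angles nearest the present ones, or None.
- read_camera(name): name is "scene" or "top" or "wrist"; returns the picture (480x640x3 uint8, red, green, blue); there is no depth.
- camera_params(name): a dict with "K" (3x3 intrinsics, pixels), "camera_from_world" (4x4, takes a point from world to camera coordinates). Camera axes: x right, y down, z forward; pixel columns grow to the right and rows downward; lengths in m; the calibration is good to about 2 mm. A picture is of the moment at which its call begins: read the wrist's pose just before it. camera_params takes no time and is no camera call; for the wrist camera it gives the pose at the moment of the call.
A pose or a line that the arm cannot do raises MotionError and nothing moves.
- sign_off(): hands the job in; it is judged then, once.
Trained networks look in the newest picture that a camera, given by its name, has taken for a name from the list of things; names that differ only in an ending like _2 or _b are one class to them, and where a whole thing is asked for, a point or a joint stands for the part that bears it (a point fixed in the world has none). Each returns a list of dicts, best first, with "confidence" (0 to 1); they miss things now and then, are a little off and sometimes report something else, mostly with a low value. They report only what shows in the picture. A call takes as long as a camera call.
- look_for(camera, name): "at" ([column, row] in pixels, amid what is visible of it).
- tip_of(camera, name): "at" ([column, row] in pixels: a listed point, or the origin of a listed thing).
Readings, each from a call of its own:
- read_time_s(): time.
- read_qpos(): joint angles.
- read_joint_vel(): joint speeds.
- read_effort(): joint torques, N m.
- read_eef_pos(): TCP position.
- read_tcp_rot(): TCP orientation.
- read_ft_force(): force on the tool from outside, world axes, zero at the start.
- read_ft_torque(): the same for the moment, N m.
- read_finger_gap(): finger opening in m.
- read_grasp_force(): force on a finger pad.
Only numpy, scipy, OpenCV 4.12 (cv2) and the standard library are available. Lean on these libraries where they do the work, as an engineer would, in place of code of your own. Each camera call takes 0.05 s, during which the arm holds its last target. There are 200 camera calls.

### The job

Slide the upper tray of the white two-tier cutlery box all the way back towards the robot, until it meets its stop. Then take the rolling pin from among the cutlery in the lower tier: it is longer than the opening, so tip its far end up over the far wall and draw it out diagonally from under the tray, without jamming it hard against the box. Finish holding the pin still in the gripper with its whole length about 6 cm or more above the upper tray's rim; the tray stays back, the other cutlery stays in the box, and the mug, tin and jar nearby stay where they are.

Things in the scene. Friction and masses are not known exactly. Their poses are not given: they have to be found in the camera images.
- cutlery_box: Lower tier of a white plastic two-tier cutlery box, fixed. Outside 344 mm (x) by 234 mm (y), inside 330 x 220 mm. Origin: centre of the underside; x along its length, away from the robot. Walls 7 mm thick; inner floor 6 mm and wall tops 81 mm above the origin, the near (-x) wall 14 mm higher (the tray's stop). Open on top where the upper tray does not cover it.
- upper_tray (a joint): Slide position of the upper tray, m: 0 = back at its stop at the near (-x) end, up to 0.185 at the far end. It is 145 x 234 mm, cannot be lifted off, stays where left, and slides at about 3 N. Underside 75 mm over the lower tier's inner floor; rim 117 mm above the box's origin. At 0 it covers box x -165 to -20 mm; the opening beyond it is then 185 mm long.
- tray_far_wall (a point): Middle of the outer face of the upper tray's far (+x) wall, 13 mm above the tray's underside. The wall is 6 mm thick and 36 mm high, lowered to 26 mm in a 90 mm wide finger notch at its middle. Pushing this face towards the robot slides the tray back. Axes as the box's.
- pin_center (a point): Centre of the wooden rolling pin, 280 mm long, 0.08 to 0.17 kg, lying on the lower tier's floor about lengthwise, its near part under the tray. Round: 30 mm thick over its middle 170 mm, tapering to 20 mm at the ends. x points along it to its far end; it can roll about x. At least 25 mm of free floor on either side for fingers.
- pin_far_end (a point): Middle of the pin's far end face, 140 mm from its centre; 16 to 34 mm short of the box's far wall at the start.
- pin_near_end (a point): Middle of the pin's near end face, 140 mm from its centre; some 115 mm in under the tray once the tray is back.
- chopstick_1_center (a point): Centre of a wooden chopstick, 235 x 8 x 8 mm, on the lower tier's floor at the box's left (+y) side; x along it.
- chopstick_2_center (a point): Centre of a second such chopstick beside the first.
- lower_spoon_center (a point): Centre of a steel spoon, 188 x 38 x 15 mm, on the lower tier's floor at the box's right (-y) side; x along it.
- upper_spoon_center (a point): Centre of a like spoon lying crosswise in the upper tray.
- peeler_center (a point): Centre of a black-handled peeler, 170 x 25 x 18 mm, lying crosswise in the upper tray.
- mug: Blue and white mug, 78 x 112 x 92 mm, standing to the right of the box. Origin: centre of the underside.
- tin: Food tin, 75 mm across, 110 mm high, standing to the right of the box. Origin: centre of the underside.
- pasta_jar: Clear jar with a screw lid, 80 mm across, 141 mm high, standing to the left of the box. Origin: centre of the underside.

How it is judged:
On the way, in this order (a step that is already met when the one before it is completed fails the run):
1. the upper tray is slid back against its stop (within 12 mm) (value of joint upper_tray below 0.012 m), for 0.1 s.
2. the gripped pin is tipped: its far end above the lower tier's far wall while its near end is still under the tray (z of pin_far_end in the frame of cutlery_box above 0.09 m and x of pin_near_end in the frame of cutlery_box below -0.025 m and z of pin_near_end in the frame of cutlery_box below 0.08 m and contact force between the fingers and rolling_pin above 0.5 N), for 0.05 s.
At the end, for the whole second after the job is handed in: The pin is held in the fingers, still, clear of the box, both ends over 180 mm above the worktop (62 mm above the tray's rim); the upper tray is within 20 mm of its stop; chopsticks and one spoon are still in the lower tier, the other spoon and the peeler in the upper tray (height (world z) of each of pin_far_end, pin_near_end above 0.18 m and contact force between the fingers and rolling_pin above 1 N and contact force between rolling_pin and cutlery_box below 0.1 N and linear speed of rolling_pin below 0.03 m/s and value of joint upper_tray below 0.02 m and z of chopstick_1_center in the frame of cutlery_box between 0 and 0.06 m and x of chopstick_1_center in the frame of cutlery_box between -0.17 and 0.17 m and y of chopstick_1_center in the frame of cutlery_box between -0.117 and 0.117 m and z of chopstick_2_center in the frame of cutlery_box between 0 and 0.06 m and x of chopstick_2_center in the frame of cutlery_box between -0.17 and 0.17 m and y of chopstick_2_center in the frame of cutlery_box between -0.117 and 0.117 m and z of lower_spoon_center in the frame of cutlery_box between 0 and 0.06 m and x of lower_spoon_center in the frame of cutlery_box between -0.17 and 0.17 m and y of lower_spoon_center in the frame of cutlery_box between -0.117 and 0.117 m and z of upper_spoon_center in the frame of cutlery_box between 0.08 and 0.125 m and x of upper_spoon_center in the frame of cutlery_box between -0.17 and 0.17 m and y of upper_spoon_center in the frame of cutlery_box between -0.117 and 0.117 m and z of peeler_center in the frame of cutlery_box between 0.08 and 0.125 m and x of peeler_center in the frame of cutlery_box between -0.17 and 0.17 m and y of peeler_center in the frame of cutlery_box between -0.117 and 0.117 m); the arm keeps its last pose, push and grip.
It fails at once if the pin is forced against the box or its tray with more than 30 N (contact force between rolling_pin and cutlery_box above 30 N).
It fails at once if the mug, the tin or the jar is pushed more than 40 mm away or tipped over (distance of any of mug, pasta_jar, tin from where it was at the start of the episode above 0.04 m or angle between any of mug, pasta_jar, tin's own z axis and vertical above 0.5 rad).
It also fails if it takes over 48 s, if anything falls off the work surface, if the arm or the gripper's body presses on something with over 40 N, if the wrist force passes 120 N, or if a joint passes its speed limit or range.

## Working session

There is one attempt and no reset: what is moved stays moved. The work goes in short steps, each a Python script; the robot and the scene stay as the last script left them, time stands still between calls to the robot, and variables do not carry over. Pictures are saved under pics/ and viewed, at most 10 in all, crops included, and the job is handed in when it is done.

```bash
ls; mkdir -p pics; cat > h.py <<'E'
import numpy as np, cv2
from bench import *
def P(cam):
    c=camera_params(cam); return np.array(c["K"]),np.array(c["camera_from_world"])
def ray(cam,uv,z):
    K,T=P(cam); d=T[:3,:3].T@np.linalg.inv(K)@np.array([uv[0],uv[1],1.]); o=-T[:3,:3].T@T[:3,3]
    return o+d*(z-o[2])/d[2]
def proj(cam,p):
    K,T=P(cam); q=K@(T[:3,:3]@np.array(p)+T[:3,3]); return q[:2]/q[2]
def save(cam,n):
    im=read_camera(cam); cv2.imwrite(f"pics/{n}.png",im[:,:,::-1]); return im
E
python3 - <<'E'
from h import *
save("top","top0"); 
Z=dict(cutlery_box=0,tray_far_wall=.094,pin_center=.021,pin_far_end=.021,pin_near_end=.021,chopstick_1_center=.01,lower_spoon_center=.01,upper_tray=.1,mug=0,tin=0,pasta_jar=0)
for c in ["top","scene"]:
    if c=="scene": save(c,"scene0")
    for n,z in Z.items():
        r=tip_of(c,n) if n!="upper_tray" else look_for(c,n)
        print(c,n,[(np.round(x["at"]).tolist(),round(x["confidence"],2),np.round(ray(c,x["at"],z),3).tolist()) for x in r[:2]])
print(read_eef_pos(),read_tcp_rot(),read_time_s())
for c in ("top","scene"):
    K,T=P(c); print(c,-T[:3,:3].T@T[:3,3],T[2,:3])
E
```

```text
pics
top cutlery_box [([295.0, 247.0], 0.75, [0.519, 0.019, 0.0])]
top tray_far_wall [([290.0, 221.0], 0.72, [0.574, 0.028, 0.094])]
top pin_center []
top pin_far_end [([283.0, 188.0], 0.86, [0.657, 0.049, 0.021])]
top pin_near_end [([304.0, 305.0], 0.55, [0.381, -0.004, 0.021])]
top chopstick_1_center []
top lower_spoon_center []
top upper_tray [([295.0, 253.0], 0.59, [0.503, 0.017, 0.1])]
top mug [([469.0, 278.0], 0.88, [0.45, -0.397, 0.0]), ([298.0, 250.0], 0.35, [0.512, 0.013, 0.0])]
top tin [([457.0, 216.0], 0.94, [0.599, -0.369, 0.0]), ([306.0, 306.0], 0.2, [0.378, -0.009, 0.0])]
top pasta_jar [([148.0, 186.0], 0.6, [0.662, 0.373, 0.0])]
scene cutlery_box [([316.0, 270.0], 0.86, [0.513, 0.013, 0.0]), ([309.0, 235.0], 0.62, [0.644, -0.039, 0.0])]
scene tray_far_wall [([293.0, 225.0], 0.62, [0.581, 0.035, 0.094])]
scene pin_center [([313.0, 264.0], 0.62, [0.513, 0.02, 0.021])]
scene pin_far_end []
scene pin_near_end [([352.0, 292.0], 0.69, [0.389, -0.007, 0.021])]
scene chopstick_1_center []
scene lower_spoon_center [([349.0, 251.0], 0.65, [0.528, -0.085, 0.01]), ([319.0, 271.0], 0.26, [0.498, 0.014, 0.01])]
scene upper_tray [([317.0, 239.0], 0.9, [0.498, 0.016, 0.1])]
scene mug [([473.0, 234.0], 0.96, [0.45, -0.397, 0.0])]
scene tin [([428.0, 206.0], 0.87, [0.604, -0.377, 0.0])]
scene pasta_jar [([142.0, 284.0], 0.86, [0.663, 0.376, 0.0])]
[ 0.21662888 -0.61285526  0.25029994] [ 9.85601345e-01  1.69085740e-01 -1.52031395e-07  2.66719221e-05] 1.2
top [ 0.48151993 -0.01821176  1.37645179] [ 0.03441053 -0.00324463 -0.99940252]
scene [-0.39387103  0.49486456  0.84752657] [ 0.71633474 -0.37950504 -0.5855258 ]
```

```bash
python3 -c "
import cv2
a=cv2.imread('pics/top0.png')[140:350,180:420];cv2.imwrite('pics/topc.png',cv2.resize(a,None,fx=2.8,fy=2.8,interpolation=2))"
```

```text
(no output)
```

View pics/topc.png

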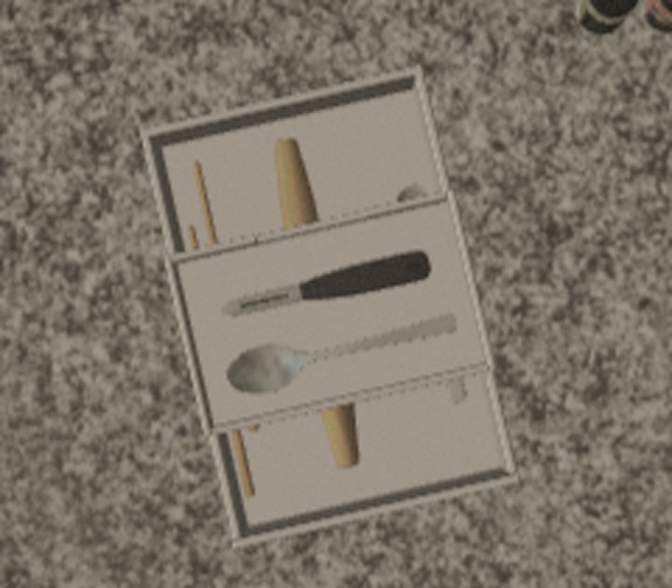

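View pics/scene0.png

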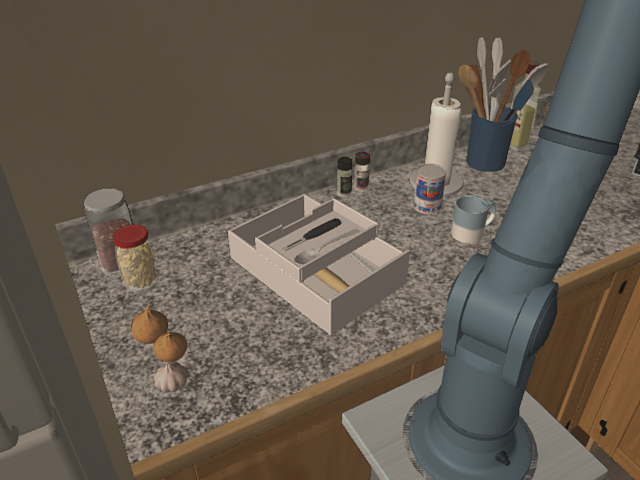

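The pictures show the box yawed left with its corners at about (231,187), (329,165), (264,335), (364,309) in the top image. The tray sits mid-slide with both pin ends showing, the spoon is on the right and the chopsticks on the left. The tin and mug are well to the right, the jar to the left.

```bash
cat >> h.py <<'E'
from scipy.spatial.transform import Rotation as Ro
def quat(yaw,tilt=0,flip=False):
    # tilt>0: body leans to +x (tool z points down and towards -x)
    R=Ro.from_euler('z',yaw)*Ro.from_euler('y',tilt)*Ro.from_matrix(np.diag([1.,-1,-1]))
    if flip: R=R*Ro.from_euler('z',np.pi)
    return R.as_quat()
E
python3 - <<'E'
from h import *
c=[((142,130),.081),((418,68),.081),((235,546),.095),((515,472),.095)]
p=np.array([ray("top",(180+x/2.8,140+y/2.8),z)[:2] for (x,y),z in c]); print(p.round(3),p.mean(0))
d=p[0]+p[1]-p[2]-p[3]; print("yaw",np.arctan2(d[1],d[0]),np.linalg.norm(d)/2,np.linalg.norm(p[0]-p[1]))
o=p.mean(0);y=np.arctan2(d[1],d[0]);B=np.array([[np.cos(y),-np.sin(y)],[np.sin(y),np.cos(y)]])
for n,q in dict(wall=(.577,.031),far=(.657,.049),near=(.383,-.005)).items(): print(n,B.T@(np.array(q)-o))
for f in (0,1):
  for bx,z,t in ((.11,.2,0),(-.01,.105,0),(.05,.032,.35),(.2,.25,0)):
    w=o+B@[bx,0]; q=inverse_kinematics([*w,z],quat(y,t,f)); print(f,bx,None if q is None else np.round(q,2))
E
```

```text
[[ 0.652  0.164]
 [ 0.705 -0.058]
 [ 0.32   0.083]
 [ 0.381 -0.138]] [0.51439328 0.01278117]
yaw 0.24087712189668556 0.33715953816560545 0.22838434684192963
wall [0.0651454  0.00275772]
far [0.14712971 0.00115368]
near [-0.13184161  0.01407664]
0 0.11 [ 0.3   0.44 -0.54  1.69  0.25  1.08 -1.65]
0 -0.01 [ 0.38  0.36 -0.55  2.04  0.25  0.81 -1.64]
0 0.05 [ 0.17  0.73 -0.41  1.67  0.31  1.17 -1.7 ]
0 0.2 [ 0.21  0.55 -0.51  1.41  0.28  1.25 -1.66]
1 0.11 [ 0.5   0.51 -0.81  1.68  0.4   1.13  1.38]
1 -0.01 [ 0.66  0.45 -0.88  2.02  0.46  0.87  1.34]
1 0.05 [ 0.35  0.8  -0.66  1.66  0.49  1.23  1.32]
1 0.2 [ 0.34  0.61 -0.73  1.4   0.41  1.29  1.4 ]
```

```bash
cat >> h.py <<'E'
O=np.array([.5145,.0128]); YAW=.2409
def W(bx,by,z): 
    c,s=np.cos(YAW),np.sin(YAW); return np.array([O[0]+c*bx-s*by,O[1]+s*bx+c*by,z])
def toB(p):
    c,s=np.cos(YAW),np.sin(YAW); a,b=p[0]-O[0],p[1]-O[1]; return np.array([c*a+s*b,-s*a+c*b,p[2]])
E
python3 - <<'E'
from h import *
q=quat(YAW)
move_gripper(0.0,60)
move_ptp(W(.105,0,.22),q)
movel(W(.105,0,.105),q,.15)
fx=np.array([np.cos(YAW),np.sin(YAW),0])
f0=read_ft_force(); bx=.105
movel(W(.01,0,.105),q,.08); bx=.01
print(fx@(read_ft_force()-f0),toB(read_eef_pos()))
while bx>-.04:
    bx-=.004; movel(W(bx,0,.105),None,.05); f=fx@(read_ft_force()-f0); print(round(bx,3),round(f,1),toB(read_eef_pos()).round(4))
    if f>12: break
movel(W(bx+.05,0,.105),q,.15)
movel(W(.05,0,.25),q,.2)
print(read_time_s()); save("wrist","w1"); 
for n,z in dict(tray_far_wall=.094,pin_far_end=.021,pin_center=.021).items():
    print(n,[(np.round(x["at"]).tolist(),round(x["confidence"],2),toB(ray("wrist",x["at"],z)).round(3).tolist()) for x in tip_of("wrist",n)[:2]])
E
```

```text
0.9360956537334292 [ 9.89041836e-03 -8.79539471e-05  1.04978886e-01]
0.006 1.8 [ 5.900e-03 -1.000e-04  1.049e-01]
0.002 1.2 [ 0.0015 -0.      0.105 ]
-0.002 1.0 [-2.70e-03 -1.00e-04  1.05e-01]
-0.006 1.2 [-0.0066  0.      0.1049]
-0.01 1.2 [-0.0103  0.      0.105 ]
-0.014 8.4 [-1.050e-02  1.000e-04  1.056e-01]
-0.018 13.8 [-1.060e-02  1.000e-04  1.066e-01]
10.0333
tray_far_wall []
pin_far_end [([314.0, 104.0], 0.66, [0.141, 0.005, 0.021])]
pin_center [([307.0, 256.0], 0.79, [0.002, 0.013, 0.021])]
```

View pics/w1.png

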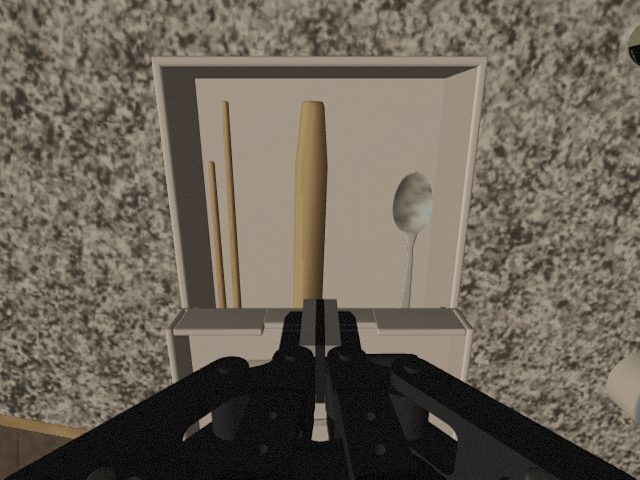

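The tray is back at its stop. The pin axis runs from about (313,104) at the far end to (308.5,285), and there is free floor on both sides.

```bash
python3 - <<'E'
from h import *
A=[toB(ray("wrist",u,.021)) for u in ((313,104),(312.5,160),(308.5,285))]
for a in A: print(a.round(4))
d=A[0]-A[2]; psi=np.arctan2(d[1],d[0]); print("pin yaw in box",psi)
far=A[0]; near=far-.28*np.array([np.cos(psi),np.sin(psi),0]); print("near",near)
bx=.055; by=A[2][1]+(bx-A[2][0])*np.tan(psi); print(bx,by)
yaw=YAW+psi; q=quat(yaw,.35)
print(inverse_kinematics(W(bx+.06,by,.2),q),inverse_kinematics(W(bx+.15,by,.3),quat(yaw,0)))
move_gripper(.052,80)
ax=Ro.from_quat(q).as_matrix()[:,2]  # approach
t=W(bx,by,.033)
move_ptp(t-ax*.15,q); movel(t-ax*.06,q,.15)
f0=read_ft_force(); movel(t,q,.06); print("df",(read_ft_force()-f0).round(2),read_eef_pos()-t)
move_gripper(.02,90); print(read_finger_gap(),read_grasp_force(),(read_ft_force()-f0).round(2),read_time_s())
np.save("g.npy",[bx,by,psi,near[0]])
save("scene","s1")
E
python3 -c "
import cv2
a=cv2.imread('pics/scene0.png');a=cv2.imread('pics/s1.png')[120:345,200:440];cv2.imwrite('pics/s1c.png',cv2.resize(a,None,fx=2.5,fy=2.5))"
```

```text
[0.1411 0.006  0.021 ]
[0.0938 0.0067 0.021 ]
[-0.0284  0.0115  0.021 ]
pin yaw in box -0.03214937523615408
near [-0.1387628   0.01502471  0.021     ]
0.055 0.008793206739363143
[ 0.21899609  0.65821048 -0.55753809  1.41294375  0.2989934   1.51721973
 -1.73228048] [ 0.22453933  0.53815245 -0.56771034  1.33743323  0.28654987  1.34706444
 -1.70379019]
df [-0.04 -0.63  0.52] [0.00056157 0.00016241 0.00042313]
0.026988298415106287 88.91035795211792 [-0.52 -0.09  4.22] 13.5167
```

View pics/s1c.png

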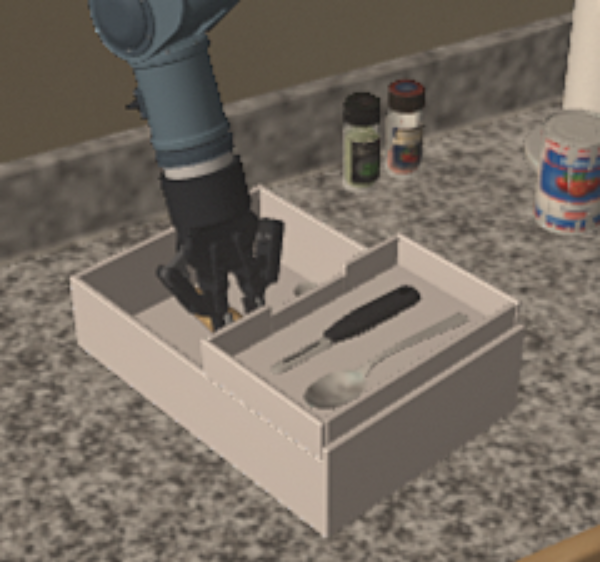

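The gap is 27 mm on a 30 mm pin and the wrist reads +4 N upward. The pads are gripping above the pin's axis, so I'll regrip a little lower.

```bash
python3 - <<'E'
from h import *
bx,by,psi,nx=np.load("g.npy"); q=quat(YAW+psi,.35)
move_gripper(.05,90); f0=read_ft_force()
movel(W(bx,by,.0265),q,.05); print((read_ft_force()-f0).round(2),toB(read_eef_pos()))
move_gripper(.02,90); print(read_finger_gap(),read_grasp_force(),(read_ft_force()-f0).round(2),read_time_s())
E
```

```text
[ 0.61 -0.45 -0.81] [0.05436423 0.00882492 0.02579735]
0.027191925240795563 89.71525649540126 [0.51 0.54 2.44] 14.525
```

```bash
cat > tip.py <<'E'
from h import *
bx,by,psi,nx=np.load("g.npy"); 
g=toB(read_eef_pos()); c,s=np.cos(psi),np.sin(psi)
L=(g[0]-nx)/c; h=g[2]-.021; f0=read_ft_force()
def go(n,z,deg,sp=.06):   # n: advance of near end along pin heading, z: near end height
    th=np.radians(deg); r=n+L*np.cos(th)-h*np.sin(th); zz=z+L*np.sin(th)+h*np.cos(th)
    y0=g[1]-L*s
    movel(W(nx+r*c,y0+r*s,zz),quat(YAW+psi,.35-th),sp)
    f=read_ft_force()-f0; print(n,z,deg,f.round(1),round(read_finger_gap(),4))
    if np.linalg.norm(f)>12: raise SystemExit("force")
for d in (3,6,9,12,15,17): go(0,.021+.002*d/17,d)
print(read_time_s()); save("scene","s2"); 
E
python3 tip.py; python3 -c "
import cv2
a=cv2.imread('pics/s2.png')[120:345,200:440];cv2.imwrite('pics/s2c.png',cv2.resize(a,None,fx=2.5,fy=2.5))"
```

```text
0 0.02135294117647059 3 [-0.5 -0.1 -4.5] 0.0275
0 0.02170588235294118 6 [-0.1 -1.  -4.7] 0.0274
0 0.022058823529411766 9 [-0.5 -0.8 -3.8] 0.0275
0 0.022411764705882353 12 [-0.4 -0.5 -4.6] 0.0273
0 0.022764705882352944 15 [-0.9 -0.8 -4.2] 0.0273
0 0.023 17 [ 0.6 -0.6 -4.5] 0.0274
16.425
```

View pics/s2c.png

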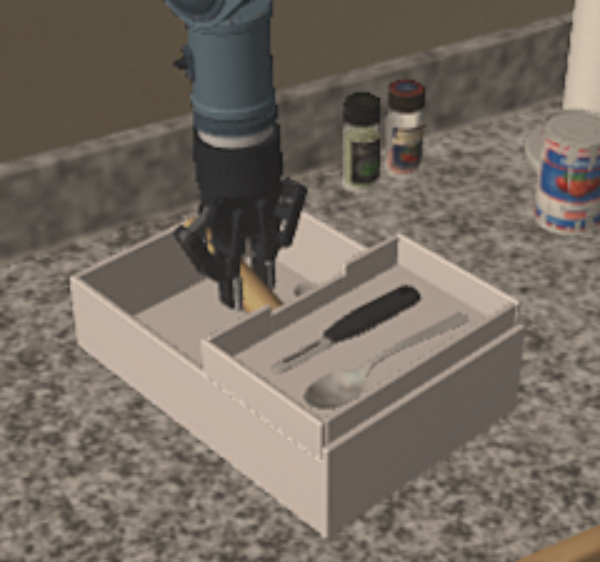

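The pin is tipped, with its far end at about (276,209), above the far wall's level. I'll check the predicted end, then draw it out.

```bash
cat > out.py <<'E'
from h import *
bx,by,psi,nx=np.load("g.npy"); c,s=np.cos(psi),np.sin(psi)
L=(.05436-nx)/c; h=.0258-.021; y0=.00882-L*s; f0=read_ft_force()
th=np.radians(17)
P_=lambda n,z:W(nx+(n+.28*np.cos(th))*c,y0+(n+.28*np.cos(th))*s,z+.28*np.sin(th))
e=P_(0,.023); print("pred",proj("scene",e),[ (np.round(x["at"]),x["confidence"]) for x in tip_of("scene","pin_far_end")[:2]])
def go(n,z,deg,sp=.06):
    th=np.radians(deg); r=n+L*np.cos(th)-h*np.sin(th); zz=z+L*np.sin(th)+h*np.cos(th)
    movel(W(nx+r*c,y0+r*s,zz),quat(YAW+psi,.35-th),sp)
    f=read_ft_force()-f0; print(round(n,3),round(z,3),deg,f.round(1),round(read_finger_gap(),4))
    if np.linalg.norm(f)>8: raise SystemExit("force")
go(.012,.023,17); go(.025,.023,17)
for k in range(1,8): go(.025+.018*k,.023+.018*k*np.tan(th),17)
for z in (.12,.17,.23): go(.155,z,17,.12)
pause(.7)
print(read_time_s(),read_grasp_force()); save("scene","s3")
for n in ("pin_far_end","pin_near_end"): print(n,[(np.round(x["at"]),round(x["confidence"],2)) for x in tip_of("scene",n)[:1]])
print(proj("scene",P_(.155,.23)),proj("scene",W(nx+.155*c,y0+.155*s,.23)))
E
python3 out.py
```

```text
pred [275.8144072  210.52209078] [(array([276., 207.]), 0.6)]
0.012 0.023 17 [ 0.1 -0.9 -0.8] 0.0273
0.025 0.023 17 [ 0.3 -0.6 -0. ] 0.0273
0.043 0.029 17 [ 0.4 -0.1  0.9] 0.028
0.061 0.034 17 [ 0.6 -0.9 -0.3] 0.0276
0.079 0.04 17 [ 0.6 -1.3 -0.1] 0.0276
0.097 0.045 17 [ 0.7 -0.9  0.4] 0.0275
0.115 0.051 17 [ 1.1 -0.6 -0.3] 0.0274
0.133 0.056 17 [ 0.4 -0.9 -0.4] 0.0273
0.151 0.062 17 [-0.1 -0.1  0.3] 0.0275
0.155 0.12 17 [ 0.5 -0.5 -0. ] 0.0275
0.155 0.17 17 [ 0.4 -0.6 -1.5] 0.0275
0.155 0.23 17 [ 0.4 -0.1 -0.3] 0.0275
23.0583 88.73203039169312
pin_far_end []
pin_near_end [(array([302., 181.]), 0.87)]
[230.13245555 106.47596574] [305.6931833  182.87619258]
```

View pics/s3.png

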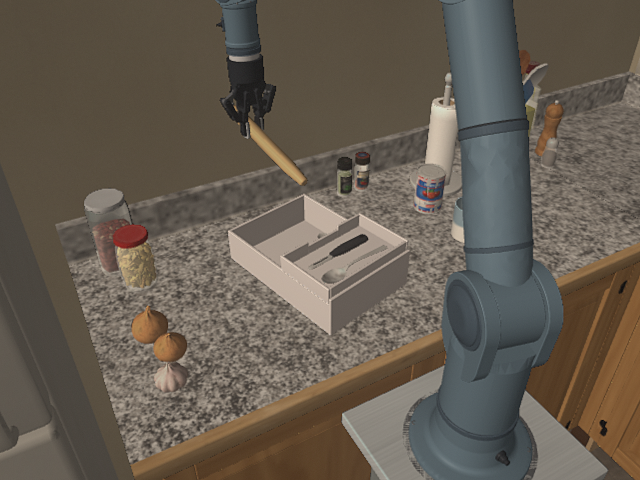

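The pin is held clear of the box, with its near end at (302,181), which is about 0.23 m high. The tray is back, its cutlery is in place, and the tin, mug and jar haven't moved.

```bash
python3 -c "
from bench import *
print(sign_off())"
```

```text
the job is handed in; nothing more can be done
None
```

I slid the tray back to its stop, tipped the pin and drew it out without jamming. At hand-in, about 23 s in, the gripper held it still with its lower end about 0.23 m above the worktop; the verdict was not shown.

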